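# Press a hub dust cap home on a bench press

## Task

A dust cap sits loosely on the hub stud of the sliding carrier. Slide the carrier along the press bed by its yellow handle, without lifting it, until the cap is centred under the plunger tip, then let go of it and push the plunger's red pad down until you feel the cap click onto the stud; never press the cap with the gripper itself. Keep pressing after the click with roughly 10 N on the cap and finish while still holding it down like that, leaving the other things on the bench where they are.

Things in the scene. Friction and masses are not known exactly. Their poses are not given: they have to be found in the camera images.
- press: Fixed bench press. Origin: underside of its bed, on the plunger axis; x points to its posts. Steel bed, top 10 mm above the table, from 190 mm before (-x) to 130 mm behind the axis, 250 mm to each side. Two 22 mm posts (40 mm feet), 170 mm high, 85 mm behind the axis and 85 mm to each side. Blue crosshead 130 to 158 mm up, its 50 mm wide arm reaching 20 mm before the axis.
- plunger: Upright spring-returned plunger in the crosshead: black tip disc 22 mm across, steel rod 16 mm, round red pad on top. Origin: centre of the tip's underside, 100 mm above the table at rest. It slides 40 mm straight down; its own spring pushes back with about 1.5 N at rest, growing to 4 N at full travel, so it rises again when let go.
- plunger_tip (a point): Centre of the underside of the plunger's tip; 100 mm above the table at rest.
- plunger_pad (a point): Centre of the flat top of the red pad (50 mm across, 14 mm thick), on the plunger axis 110 mm above the tip; 210 mm above the table at rest. Push it straight down here.
- carrier: Loose aluminium plate on the press bed, 165 x 70 x 20 mm, about 0.75 kg. Origin: its underside, on the axis of the hub stud; z up; the plate reaches 30 mm ahead (+x), 135 mm behind (-x), 35 mm to each side. Yellow handle at the -x end. Round the stud's foot lies a black rubber seal, 37 mm across, top 25 mm above the underside, which gives up to 4 mm at 2.5 N per mm.
- carrier_handle (a point): Top centre of the carrier's yellow handle, 105 mm behind (-x) the stud axis, 60 mm above the carrier's underside. The handle is an upright fin, 34 mm along the carrier's x and 14 mm across its y, standing 40 mm tall on the plate. Pinch it from above across its 14 mm.
- cap: Orange snap cap: upside-down cup 36 mm across, 38 mm high, 40 g, white dot on top, loose on the stud. Origin: centre of its open underside, z up; loose it is 38 mm above the carrier's underside. Pushed down with about 8 to 12 N it clicks over the catches at about 29 mm and the force drops; then it meets the seal at 25 mm and sinks up to 4 mm more at 2.5 N per mm.
- socket_a: Bright steel socket, 30 mm across, 50 mm high, standing on the press bed near its left (+y) edge: leave alone. Origin under its centre.
- socket_b: Dark steel socket, 34 mm across, 55 mm high, standing on the press bed near its right (-y) edge: leave alone. Origin under its centre.
- spray: White plastic spray bottle with a blue collar, 72 mm across, 200 mm high, to the left: leave alone. Origin under its centre.
- driver: Screwdriver with a red handle, 210 mm long, lying to the right: leave alone. Origin under its middle.
- spanner: Double-ended steel spanner, 202 mm long, 8 mm thick, lying to the left: leave alone. Origin under its middle.
- bowl: Shallow steel bowl, 110 mm across, 30 mm high, to the right: leave alone. Origin under its centre.
- stud_top (a point): Top centre of the upright steel hub stud on the carrier, 20 mm thick, 56 mm above the carrier's underside, hidden in the cap. Four sprung brass catches stand out of it 33.5 mm above the underside.
- cap_top (a point): White dot, centre of the cap's top, 38 mm above its origin: about 86 mm above the table while loose, 73 mm once on the seal.
Things that resemble listed ones, but are neither listed nor needed, are in the scene too. Several things have the shape of the carrier; the one meant has the colours described above.

How it is judged:
By the outcome, as a careful person would: the job done as asked, in the order asked, and still so for the second after the job is handed in, while the arm keeps its last pose, push and grip.
It also fails if it takes over 69 s, if anything falls off the work surface, if the arm or the gripper's body presses on something with over 40 N, if the wrist force passes 120 N, or if a joint passes its speed limit or range.

## Robot

A 6-joint arm with a two-finger parallel gripper is mounted at the origin on the work surface. World frame = base frame: x ahead of the robot, y to its left, z up, the work surface at z = 0. Lengths are in mm, angles in rad, forces in N, time in s.
With the tool pointing down it reaches from about 275 to 1000 mm from the base axis. Payload 8.4 kg.
Tool frame: the origin (TCP) lies midway between the tips of the shut fingers; the grasp point (between the pads) lies 19 mm behind it; z points along the fingers, y is the direction in which the jaws open and shut (so a half turn about z gives the same grasp; the last joint's range is limited). The gripper opens to 85 mm and grips with 20 to 120 N. Pads are 22 mm wide; open, the fingers measure 114 mm over their backs; the gripper's body (76 mm by 85 mm) begins 54 mm behind the grasp point. The pads swing forward as they close: fully open they stand 13 mm farther back than shut.
Start: joints at [-1.332, 0.353, 1.633, -0, 1.155, -0.002], TCP at [149.048, -606.97, 231.281] pointing down, gripper open.
Joint ranges: [-2.63, 2.63], [-0.92, 2.1], [0.06, 2.66], [-1.3, 4.44], [0, 2.69], [-3.02, 3.02]. Speed limits (rad/s): [2.22, 2.22, 2.79, 3.14, 3.14, 3.14].

## Interface

Orientations are given as [roll, pitch, yaw] about the fixed x, y, z axes, in that order (R = Rz(yaw) Ry(pitch) Rx(roll)).
In Python, from rig import r gives the robot as it stands. The module is installed in compiled form; this text tells all that it offers.
- The arm moves only by the tool drive_tool, never from a script. Its argument "moves" is a list of rows, each a list of 3 entries, a list of its own where there are three numbers: the closure, from 0 (fully open) to 1 (shut), then the shift along the tool's x, y, z in cm, then the turn about the tool's z in degrees. In form: [[claw, [dx, dy, dz], roll], ...]. A call has 1 to 12 rows; each row is the pose to reach, as a shift and turn from the pose measured when the call began, along the tool's axes at that moment; what a row does not reach only later rows make up. A row lasts 1/8 s, in which the tool goes at most 62.5 mm and 10.7 degrees, less where a joint would pass 70% of its speed; a pose out of reach is approached as far as the arm can. A call with a gripper value outside its range is refused whole. The fingers move at their own pace and stop on an object; "grip_force" is the grip in N (left out, the last holds). Time passes only in rows, so rows that repeat a pose let the fingers close. It gives the time, the measured TCP pose, the force and the opening at its end, in the units of the state.
- r.sense(): the state, without advancing time (a new reading comes with each control period).
- r.grab_frame(name): name is "scene" or "top"; returns a dict with "color" (384x512x3 uint8, red, green, blue), "fx", "fy", "cx", "cy" (pixels), "pose" (4x4, takes a point from camera to world coordinates). Camera axes: x right, y up, looking along -z (the intrinsics and any distortion apply to the point x, -y, -z); pixel columns grow to the right and rows downward; lengths in mm; the calibration is good to about 2 mm. A picture is of the moment at which its call begins. There is no depth.
- r.sign_off(): hands the job in, once; it reports no verdict.
Trained networks look in the newest picture that a camera, given by its name, has taken for a name from the list of things; names that differ only in an ending like _2 or _b are one class to them, and where a whole thing is asked for, a point or a joint stands for the part that bears it (a point fixed in the world has none). Each returns a list of dicts, best first, with "score" (0 to 1); they miss things now and then, are a little off and sometimes report something else, mostly with a low value. They report only what shows in the picture. A call takes as long as a camera call. They do not tell look-alikes from the thing itself.
- r.outline_of(thing, camera): "mask" (384x512 bool, what is visible of it) and "at" ([column, row] in pixels, amid what is visible of it).
- r.spot_point(thing, camera): "at" ([column, row] in pixels: a listed point, or the origin of a listed thing).
The state is a dict: "clock": time; "qpos": joint angles; "qvel": joint speeds; "joint_efforts": joint torques, N m; "eef_pos": TCP position; "tcp_rot": TCP orientation; "contact_force": force on the tool from outside, world axes, zero at the start; "wrist_torque": the same for the moment, N m; "opening": opening from 0.0 (shut) to 1.0 (fully open).
Only numpy, scipy, OpenCV 4.12 (cv2) and the standard library are available. Lean on these libraries where they do the work, as an engineer would, in place of code of your own. Each camera call takes 0.05 s, during which the arm holds its last target.

## Working session

There is one attempt and no reset: what is moved stays moved. The work goes in short steps, Python scripts to look and compute and a tool call to move; the robot and the scene stay as the last step left them, time stands still between calls to the robot, and variables do not carry over. Pictures are saved under pics/ and viewed, and the job is handed in when it is done.

Besides the shell and the picture viewer there is one more tool, called as name(argument=value, ...), one argument or row to a line, values as JSON. drive_tool: Moves the arm, as the interface text tells. Its arguments: {"type":"object","properties":{"moves":{"type":"array"},"grip_force":{"type":"number"}},"required":["moves"]}

```bash
mkdir -p pics; python3 - <<'E'
from rig import r
import cv2,numpy as np
s=r.sense()
print({k:np.round(v,3).tolist() for k,v in s.items()})
for n in ["scene","top"]:
    f=r.grab_frame(n); print(n,f["fx"],f["fy"],f["cx"],f["cy"],[k for k in f if k!="color"]); print(np.round(f["pose"],3).tolist())
    cv2.imwrite(f"pics/{n}0.png",f["color"][:,:,::-1])
E
```

```text
{'clock': 0.0, 'qpos': [-1.332, 0.354, 1.634, -0.0, 1.155, -0.002], 'qvel': [0.001, -0.001, 0.0, -0.0, 0.0, 0.001], 'joint_efforts': [0.0, -60.525, -34.206, 0.0, 0.009, 0.0], 'eef_pos': [148.921, -606.505, 230.546], 'tcp_rot': [-3.14, -0.0, 0.241], 'contact_force': [0.358, -0.5, -0.34], 'wrist_torque': [-0.023, -0.043, 0.05], 'opening': 1.0}
scene 362.68143082331824 362.68143082331824 259.3981568490923 189.70324953190095 ['fx', 'fy', 'cx', 'cy', 'pose']
[[0.315, -0.51, 0.801, 1317.409], [0.949, 0.181, -0.258, -267.104], [-0.013, 0.841, 0.541, 702.118], [0.0, 0.0, 0.0, 1.0]]
top 473.2012700930276 473.2012700930276 253.4671708655328 188.7748291254023 ['fx', 'fy', 'cx', 'cy', 'pose']
[[0.02, 0.991, -0.134, 329.433], [-1.0, 0.018, -0.016, 1.929], [-0.013, 0.134, 0.991, 1505.418], [0.0, 0.0, 0.0, 1.0]]
```

View pics/scene0.png

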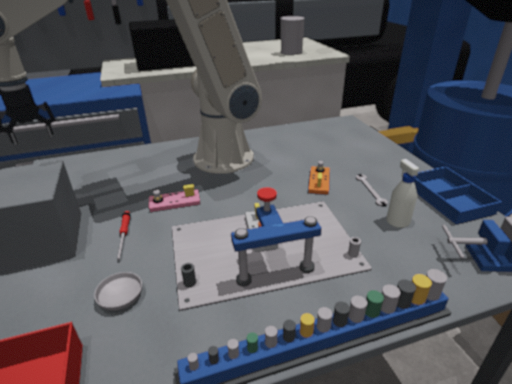

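View pics/top0.png

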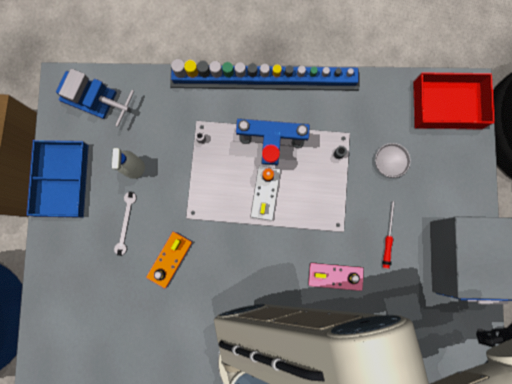

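```bash
cat > h.py <<'E'
from rig import r
import numpy as np,cv2
def ray(f,uv):
    d=np.array([(uv[0]-f["cx"])/f["fx"],-(uv[1]-f["cy"])/f["fy"],-1.])
    P=np.array(f["pose"]);return P[:3,3],P[:3,:3]@d
def atz(f,uv,z):
    o,d=ray(f,uv);return o+d*(z-o[2])/d[2]
def proj(f,p):
    P=np.array(f["pose"]);q=P[:3,:3].T@(np.array(p)-P[:3,3])
    return np.array([f["cx"]+f["fx"]*q[0]/-q[2],f["cy"]-f["fy"]*q[1]/-q[2]])
def tri(fs,uvs):
    A=np.zeros((3,3));b=np.zeros(3)
    for f,uv in zip(fs,uvs):
        o,d=ray(f,uv);d=d/np.linalg.norm(d);M=np.eye(3)-np.outer(d,d);A+=M;b+=M@o
    x=np.linalg.solve(A,b);return x
E
python3 - <<'E'
from h import *
F={n:r.grab_frame(n) for n in ["scene","top"]}
Z={"plunger_pad":210,"plunger_tip":100,"carrier_handle":70,"cap_top":86,"press":0,"carrier":10,"cap":48,"socket_a":10,"stud_top":66}
for t,z in Z.items():
    for n in F:
        for d in r.spot_point(t,n)[:4]:
            print(t,n,round(d["score"],2),np.round(d["at"],1),np.round(atz(F[n],d["at"],z),1))
E
```

```text
plunger_pad scene 0.7 [267.6 191.9] [605.2 -16.4 210. ]
plunger_pad scene 0.34 [257.8 204.5] [648.8 -56.3 210. ]
plunger_pad top 0.78 [273.5 150.7] [612.2 -30.9 210. ]
plunger_pad top 0.33 [267.3 178.5] [533.4 -14.9 210. ]
plunger_pad top 0.26 [261.6 206.6] [455.   -0.5 210. ]
carrier_handle scene 0.82 [186.2 185.4] [ 275.8 -185.1   70. ]
carrier_handle scene 0.81 [258.5 204.7] [460.3   5.4  70. ]
carrier_handle scene 0.76 [318.9 170.7] [334.5 269.   70. ]
carrier_handle top 0.95 [172.8 245.9] [344.4 265.1  70. ]
carrier_handle top 0.77 [318.5 274.6] [ 268.2 -174.1   70. ]
carrier_handle top 0.75 [266.8 208. ] [464.6 -16.7  70. ]
cap_top top 0.5 [267.9 171.5] [574.5 -18.   86. ]
cap_top top 0.33 [266.7 171.6] [574.1 -14.3  86. ]
press scene 0.77 [268.2 253.4] [600.4 -13.1   0. ]
press scene 0.62 [124.6 238.1] [ 397. -396.    0.]
press scene 0.51 [267.1 195.6] [323.   81.1   0. ]
press top 0.85 [269.7 166.8] [604.8 -24.7   0. ]
carrier scene 0.81 [157.8 206.9] [ 280.1 -286.9   10. ]
carrier scene 0.68 [318.6 175. ] [270.2 304.4  10. ]
carrier scene 0.52 [265.9 242.1] [563.8  -7.2  10. ]
carrier scene 0.28 [257.2 204.9] [378.6  26.8  10. ]
carrier top 0.69 [267.  178.7] [564.2 -16.5  10. ]
carrier top 0.62 [351.6 276.7] [ 261.3 -283.9   10. ]
cap top 0.67 [264.9 178.2] [559.7  -9.5  48. ]
socket_a scene 0.72 [190.7 286.9] [ 661.6 -240.2   10. ]
socket_a scene 0.35 [256.5 205.4] [380.6  23.8  10. ]
socket_a top 0.69 [200.5 139.5] [688.8 200.9  10. ]
socket_a top 0.52 [335.4 152.8] [ 652.5 -234.9   10. ]
stud_top scene 0.95 [159. 190.] [ 267.8 -273.    66. ]
stud_top scene 0.72 [264.7 228.4] [569.4 -12.4  66. ]
stud_top scene 0.69 [321.2 163. ] [280.1 305.3  66. ]
stud_top top 0.96 [156.2 273.5] [261.1 312.3  66. ]
stud_top top 0.78 [266.2 169.8] [583.2 -12.9  66. ]
stud_top top 0.73 [354.5 277.1] [ 262.9 -281.9   66. ]
```

```bash
python3 - <<'E'
import cv2
a=cv2.imread("pics/top0.png")[110:240,180:360]; cv2.imwrite("pics/t1.png",cv2.resize(a,None,fx=4.4,fy=4.4,interpolation=cv2.INTER_CUBIC))
a=cv2.imread("pics/scene0.png")[175:305,165:370]; cv2.imwrite("pics/s1.png",cv2.resize(a,None,fx=3.9,fy=3.9,interpolation=cv2.INTER_CUBIC))
E
```

```text
(no output)
```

View pics/t1.png

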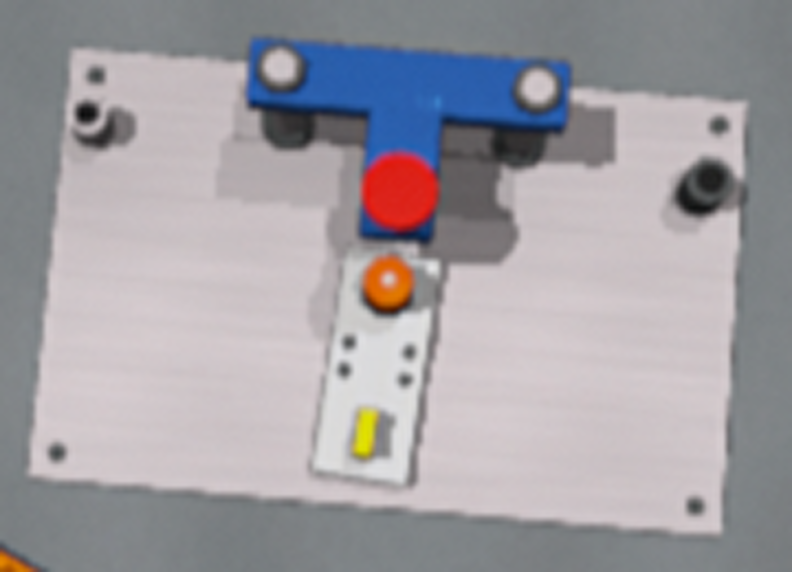

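View pics/s1.png

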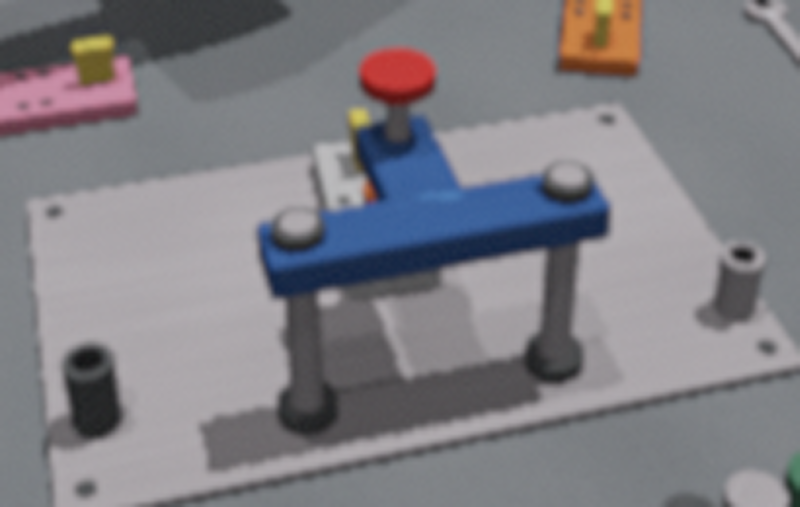

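```bash
cat > fit.py <<'E'
from h import *
from scipy.optimize import least_squares
F={n:r.grab_frame(n) for n in ["scene","top"]}
def blob(n,lo,hi,roi,min_a=8):
    f=F[n];x0,y0,x1,y1=roi
    im=f["color"][y0:y1,x0:x1];hsv=cv2.cvtColor(im,cv2.COLOR_RGB2HSV)
    m=cv2.inRange(hsv,np.array(lo),np.array(hi))
    k,l,st,c=cv2.connectedComponentsWithStats(m)
    return [(st[i,4],np.round(c[i]+[x0,y0],2),st[i,:4]+[x0,y0,0,0]) for i in range(1,k) if st[i,4]>=min_a]
E
python3 - <<'E'
from fit import *
for n,roi in (("top",(180,110,360,240)),("scene",(165,175,370,305))):
    print(n,"red",blob(n,(0,180,110),(4,255,255),roi)); print("orange",blob(n,(6,150,100),(16,255,255),roi)); print("yel",blob(n,(24,120,100),(34,255,255),roi))
T=[((t[0]/4.4+180-.39),(t[1]/4.4+110-.39)) for t in [(72,48),(746,102),(30,477),(720,532),(281,67),(538,88),(400,190)]]
S=[((t[0]/3.9+165-.37),(t[1]/3.9+175-.37)) for t in [(28,202),(618,106),(298,222),(568,174),(398,74)]]
M=[(130,250,10),(130,-250,10),(-190,250,10),(-190,-250,10),(85,85,170),(85,-85,170),(0,0,210)]
MS=[(-190,-250,10),(-190,250,10),(85,-85,170),(85,85,170),(0,0,210)]
def W(p,m):
    c,s=np.cos(p[2]),np.sin(p[2]);return [p[0]+c*m[0]-s*m[1],p[1]+s*m[0]+c*m[1],m[2]]
def res(p,w=("t","s")):
    o=[]
    if "t" in w:o+=[proj(F["top"],W(p,m))-t for m,t in zip(M,T)]
    if "s" in w:o+=[proj(F["scene"],W(p,m))-t for m,t in zip(MS,S)]
    return np.concatenate(o)
for w in (("t",),("s",),("t","s")):
    q=least_squares(res,[605,-24,-.05],args=(w,),loss="soft_l1");print(w,q.x,np.round(res(q.x,w).reshape(-1,2),1).tolist())
E
```

```text
top red [(np.int32(195), array([270.46, 153.33]), array([263, 146,  16,  16]))]
orange [(np.int32(94), array([267.84, 174.06]), array([263, 168,  11,  12])), (np.int32(15), array([182.6, 237.8]), array([180, 235,   8,   5]))]
yel [(np.int32(47), array([262.53, 208.09]), array([260, 203,   6,  11]))]
scene red [(np.int32(115), array([266.57, 193.94]), array([258, 189,  17,  10]))]
orange [(np.int32(268), array([318.37, 184.59]), array([309, 175,  20,  19]))]
yel [(np.int32(15), array([319.47, 176.47]), array([318, 175,   4,   5])), (np.int32(53), array([187.66, 187.7 ]), array([183, 184,  11,  12])), (np.int32(10), array([256.2, 205. ]), array([255, 204,   4,   3]))]
('t',) [ 6.06358190e+02 -2.28379512e+01 -6.33647309e-02] [[-0.2, -0.0], [0.3, -0.3], [-0.7, 0.3], [0.5, 0.9], [-0.1, -0.2], [0.0, -0.4], [0.1, -0.1]]
('s',) [ 6.06284899e+02 -1.93287707e+01 -6.48043775e-02] [[-0.3, 0.1], [0.4, -0.5], [-0.0, 0.3], [0.1, 0.5], [-0.1, -1.3]]
('t', 's') [ 6.06583969e+02 -2.12349077e+01 -6.48982681e-02] [[-0.6, -0.2], [-0.1, -0.3], [-1.3, 0.1], [-0.1, 0.9], [-0.6, -0.3], [-0.5, -0.4], [-0.5, -0.2], [-0.9, 0.3], [-0.1, -0.3], [-0.8, 0.6], [-0.6, 0.7], [-0.8, -1.1]]
```

```bash
python3 - <<'E'
import cv2
a=cv2.imread("pics/top0.png")[155:225,240:300]; cv2.imwrite("pics/t2.png",cv2.resize(a,None,fx=8.5,fy=8.5,interpolation=cv2.INTER_CUBIC))
E
python3 - <<'E'
from fit import *
f=F["top"]
print(atz(f,(268.0,173.25),86))
for d in r.outline_of("carrier_handle","top"): print(d["score"],d["at"])
for d in r.outline_of("cap","top"): print(d["score"],d["at"],d["mask"].sum())
E
```

```text
[569.11287584 -18.35432211  86.        ]
0.97 [170.2, 260.3]
0.83 [264.4, 192.2]
0.79 [333.7, 278.4]
0.54 [264.1, 176.6] 132
```

View pics/t2.png

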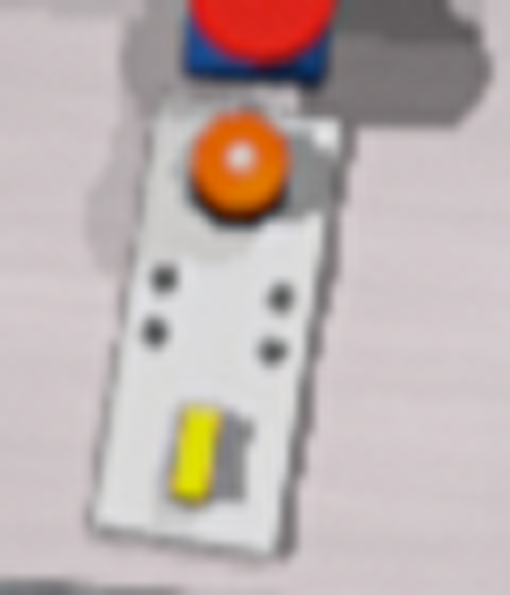

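```bash
python3 - <<'E'
from fit import *
f=F["top"]
z=lambda a,b:(a/8.5+240-.44,b/8.5+155-.44)
L=[z(95,522),z(275,553),z(345,120)]
M=[(-135,35,20),(-135,-35,20),(30,-35,20)]
obs=[(z(239,157),(0,0,76)),(z(196,452),(-105,0,60))]+list(zip(L,M))
def W(p,m):
    c,s=np.cos(p[2]),np.sin(p[2]);return [p[0]+c*m[0]-s*m[1],p[1]+s*m[0]+c*m[1],m[2]+10]
res=lambda p:np.concatenate([proj(f,W(p,m))-t for t,m in obs])
q=least_squares(res,[569,-18,-.1],loss="soft_l1");print(q.x,np.round(res(q.x).reshape(-1,2),2).tolist(),W(q.x,(-105,0,60)))
print(atz(f,z(239,157),86),atz(f,z(196,452),70), [atz(f,l,30) for l in L])
a=atz(f,z(190,498),70);b=atz(f,z(201,407),70);print(np.arctan2(*(b-a)[1::-1]),a,b)
E
```

```text
[ 5.70007616e+02 -1.83152411e+01 -1.36208358e-01] [[0.31, -0.07], [0.05, -0.28], [-0.7, 0.43], [0.3, 0.26], [-0.07, -0.33]] [np.float64(465.9801282377609), np.float64(-4.057545630921419), 70]
[569.77112651 -17.36409103  86.        ] [465.13456206  -3.92790102  70.        ] [array([442.40726712,  32.54330643,  30.        ]), array([432.29403376, -33.71140328,  30.        ]), array([593.91274743, -57.31516104,  30.        ])]
-0.10215008099744588 [448.58820882  -2.07473495  70.        ] [481.36394282  -5.43447286  70.        ]
```

```bash
cat >> h.py <<'E'
def plan(target,yaw=None):
    s=r.sense();p=np.array(s["eef_pos"]);from scipy.spatial.transform import Rotation as R
    Rm=R.from_euler("xyz",s["tcp_rot"]).as_matrix()
    d=Rm.T@(np.array(target)-p)/10
    print("t",s["clock"],"pos",np.round(p,1),"rot",np.round(s["tcp_rot"],4),"F",np.round(s["contact_force"],1),"open",round(s["opening"],3))
    print("shift cm",np.round(d,2),"n",np.linalg.norm(d)/6.25)
    if yaw is not None:
        x=np.array([np.cos(yaw),np.sin(yaw),0]);v=Rm.T@x;print("roll deg",np.degrees(np.arctan2(v[1],v[0])))
E
python3 - <<'E'
from fit import *
print(atz(F["scene"],(80,240),0),[atz(F["scene"],(62,165),h) for h in (60,100,150)])
print([[atz(F["top"],p,h)[:2].round() for p in [(430,218),(455,300)]] for h in (0,100,200)])
plan((300,-250,330),-0.135);plan((465.5,-3.5,140),-.135)
E
```

```text
[ 361.99541419 -522.36944615    0.        ] [array([ -39.87678733, -599.2173861 ,   60.        ]), array([  44.67381992, -578.52873452,  100.        ]), array([ 150.36207899, -552.66792004,  150.        ])]
[[array([ 449., -535.]), array([ 197., -604.])], [array([ 441., -499.]), array([ 205., -564.])], [array([ 433., -464.]), array([ 214., -524.])]]
t 1.6 pos [ 149.  -607.   231.3] rot [-3.1416  0.      0.2408] F [ 0.  -0.7 -0.2] open 0.999
shift cm [ 23.17 -31.07  -9.87] n 6.3993130891587215
roll deg 21.530396006321556
t 1.6 pos [ 149.  -607.   231.3] rot [-3.1416  0.      0.2408] F [ 0.  -0.7 -0.2] open 0.999
shift cm [ 45.12 -51.06   9.13] n 11.000021392486271
roll deg 21.530396006321556
```

drive_tool(
  moves=[
    [0,[0,0,-6],0],
    [0,[0,-2,-10],5],
    [0,[3,-8,-10],12],
    [0,[7,-13,-10],21.5],
    [0,[11,-18,-10],21.5],
    [0,[15,-22,-10],21.5],
    [0,[19,-26,-10],21.5],
    [0,[23,-31,-10],21.5],
    [0,[27,-35,-9],21.5],
    [0,[31,-39,-7],21.5],
    [0,[35,-43,-4],21.5],
    [0,[39,-47,-2],21.5],
  ],
)

```text
clock: 3.1
eef_pos: [416.2, -55.8, 250.7]
tcp_rot: [3.141, -0.001, -0.134]
contact_force: [0.3, -1.1, 0.0]
opening: 0.996
```

```bash
python3 -c "
from h import *
plan((465.5,-3.5,140),-.135)"
```

```text
t 3.1 pos [416.2 -55.8 250.7] rot [ 3.1414e+00 -7.0000e-04 -1.3430e-01] F [ 0.3 -1.1  0. ] open 0.996
shift cm [ 4.18 -5.84 11.07] n 2.111031372508713
roll deg 0.03916543362724442
```

drive_tool(
  moves=[
    [0,[2.2,-3,5],0],
    [0,[4.2,-5.85,9],0],
    [0,[4.2,-5.85,11],0],
    [0,[4.2,-5.85,11],0],
    [0,[4.2,-5.85,11],0],
  ],
)

```text
clock: 3.72
eef_pos: [466.1, -3.7, 141.5]
tcp_rot: [3.141, -0.002, -0.135]
contact_force: [0.4, 0.1, -0.2]
opening: 1.0
```

```bash
python3 - <<'E'
from fit import *
plan((465.5,-3.5,38),-.135)
for n,roi in (("top",(190,110,350,260)),("scene",(165,135,370,305))):
    a=F[n]["color"][roi[1]:roi[3],roi[0]:roi[2],::-1]; cv2.imwrite(f"pics/{n}3.png",cv2.resize(a,None,fx=3.5,fy=3.5,interpolation=cv2.INTER_CUBIC))
E
```

```text
t 3.825 pos [466.4  -3.8 141.9] rot [-3.1415e+00 -2.9000e-03 -1.3500e-01] F [0.2 0.5 0.6] open 0.998
shift cm [-0.13 -0.02 10.39] n 1.662910173648554
roll deg -0.0004207708063128845
```

View pics/top3.png

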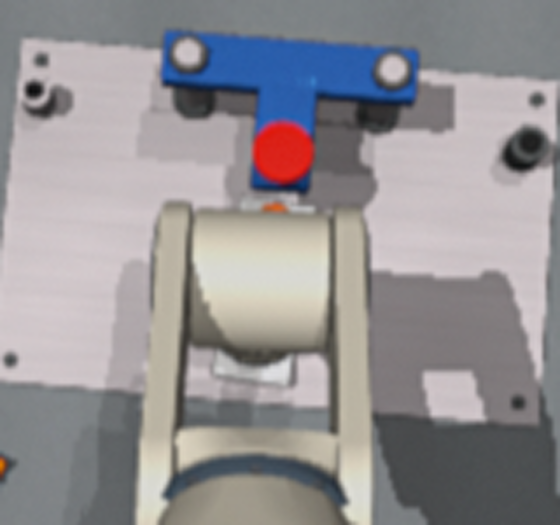

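View pics/scene3.png

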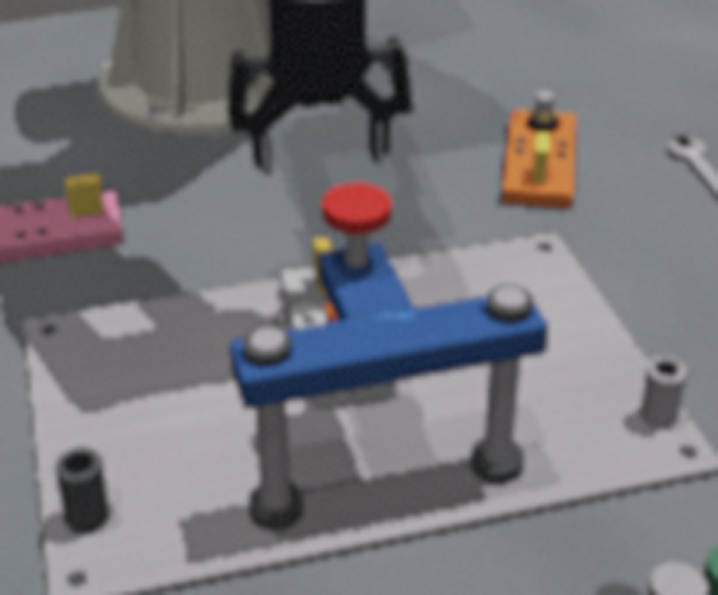

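```bash
python3 - <<'E'
from fit import *
for z in (200,300,400,500):
    print(z,[atz(F["top"],(262/3.5+190,v/3.5+110),z).round() for v in (205,350)])
E
```

```text
200 [array([563.,  -8., 200.]), array([447., -10., 200.])]
300 [array([545.,  -7., 300.]), array([438.,  -9., 300.])]
400 [array([527.,  -6., 400.]), array([429.,  -8., 400.])]
500 [array([509.,  -6., 500.]), array([420.,  -7., 500.])]
```

drive_tool(
  moves=[
    [0,[-0.1,0,5],0],
    [0,[-0.1,0,9],0],
    [0,[-0.1,0,10.2],0],
    [0,[-0.1,0,10.3],0],
    [0,[-0.1,0,10.3],0],
  ],
)

```text
clock: 4.55
eef_pos: [466.6, -3.7, 40.0]
tcp_rot: [-3.141, -0.005, -0.135]
contact_force: [-0.5, -0.8, -0.1]
opening: 1.002
```

drive_tool(
  moves=[
    [0.6,[0,0,0.15],0],
    [0.7,[0,0,0.15],0],
    [0.75,[0,0,0.15],0],
    [0.8,[0,0,0.15],0],
    [0.85,[0,0,0.15],0],
    [0.9,[0,0,0.15],0],
    [1,[0,0,0.15],0],
    [1,[0,0,0.15],0],
    [1,[0,0,0.15],0],
  ],
  grip_force=30,
)

```text
clock: 5.68
eef_pos: [466.7, -3.6, 38.7]
tcp_rot: [-3.141, -0.005, -0.135]
contact_force: [-1.5, 1.9, 4.3]
opening: 0.158
```

```bash
python3 - <<'E'
from fit import *
plan((465.5,-3.5,38),-.135)
f=F["top"];print("dot",blob("top",(6,150,100),(16,255,255),(240,140,300,200),3),"red",blob("top",(0,180,110),(4,255,255),(180,110,360,240)))
for n,roi in (("top",(190,110,350,260)),("scene",(165,135,370,305))):
    a=F[n]["color"][roi[1]:roi[3],roi[0]:roi[2],::-1]; cv2.imwrite(f"pics/{n}4.png",cv2.resize(a,None,fx=3.5,fy=3.5,interpolation=cv2.INTER_CUBIC))
E
```

```text
t 5.775 pos [466.7  -3.6  38.7] rot [-3.1412 -0.0048 -0.1349] F [-1.6  2.1  5.9] open 0.163
shift cm [-0.12  0.01  0.07] n 0.021879929516586308
roll deg 0.007478870832662909
dot [(np.int32(78), array([267.91, 173.19]), array([263, 168,  11,  10]))] red [(np.int32(196), array([270.49, 153.31]), array([263, 146,  16,  16]))]
```

View pics/top4.png

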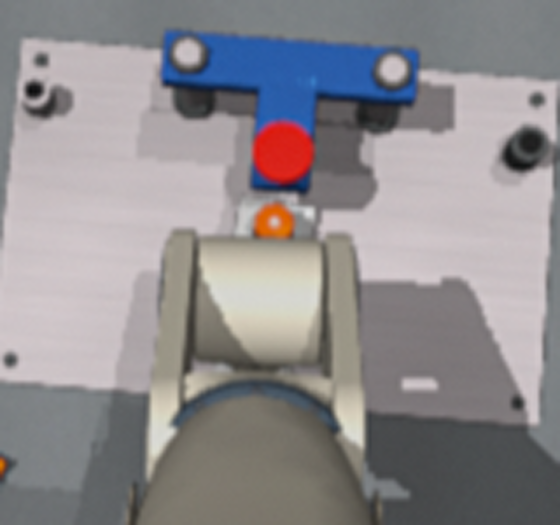

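View pics/scene4.png

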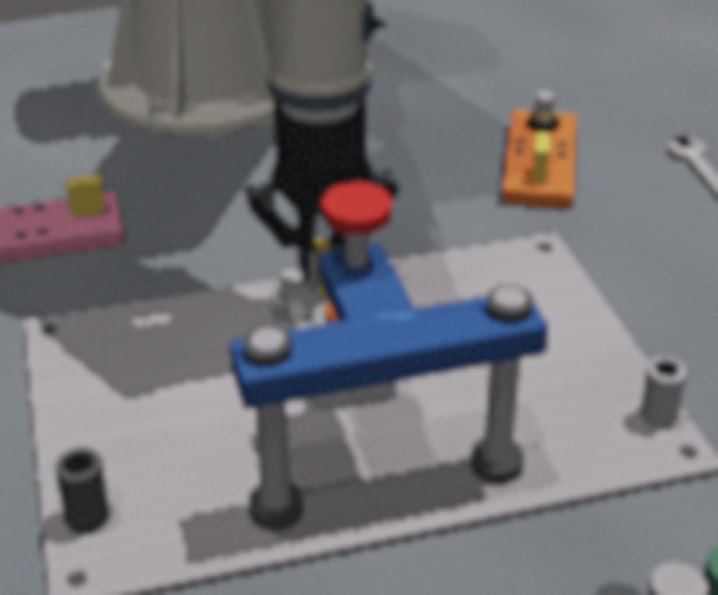

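```bash
python3 - <<'E'
from fit import *
f=F["top"];im=f["color"].astype(float)
w=np.clip(im[166:181,261:277,2]-60,0,None); h=cv2.cvtColor(f["color"],cv2.COLOR_RGB2HSV)[166:181,261:277]
print(im[166:181,261:277,2].astype(int))
red=blob("top",(0,180,110),(4,255,255),(180,110,360,240))[0][1]
print(atz(f,red,210))
for uv in [(267.9,172.9),(268.0,172.6),(268.2,172.8)]: print(atz(f,uv,86))
o=r.spot_point("cap_top","top");print([(d["score"],d["at"],atz(f,d["at"],86)) for d in o[:2]])
E
```

```text
[[153 142 134 133 137 138 146 142 144 159 165 173 179 171 121 100]
 [161 157 158 157 150 145 145 120 113 131 151 173 173 172 128 108]
 [168 171 174 161 127 104  98  69  61  90 133 169 166 164 141 129]
 [187 189 177 134  77  38  30  12  10  43  95 149 183 191 185 183]
 [199 186 143  84  25   0   0   0   0   0  40  94 145 168 169 180]
 [192 157  90  27   0   2  51  75  46   0   0  33  86 131 140 157]
 [180 134  58   0   0  48 120 160 117  42   0   0  55 114 132 142]
 [171 127  54   0   0  67 147 187 143  61   0   0  49 108 133 134]
 [164 112  43   0   0  49 114 144 111  44   0   0  49 110 134 134]
 [159  95  21   0   0  11  52  72  51  14   0   0  61 122 137 136]
 [156  86  18   0   0   2  11  15  11   4   0   2  65 126 136 133]
 [136  92  57  53  55  54  52  51  49  47  44  43  71 115 123 120]
 [121 111 103 102 102 102 102 100  99  97  97  95  99 111 112 110]
 [130 128 129 130 129 128 128 128 125 124 124 124 122 124 121 122]
 [143 142 142 143 142 142 140 141 142 139 139 139 137 138 136 136]]
[604.66980279 -22.61510629 210.        ]
[570.18556874 -18.03310691  86.        ]
[571.11533515 -18.32200276  86.        ]
[570.51003627 -18.9395886   86.        ]
[(0.55, [267.5, 169.7], array([580.03128851, -16.65717809,  86.        ]))]
```

drive_tool(
  moves=[
    [1,[0.2,0,0.02],0],
    [1,[0.6,0,0.02],0],
    [1,[1.1,0,0.02],0],
    [1,[1.6,0,0.02],0],
    [1,[2.1,0,0.02],0],
    [1,[2.6,-0.02,0.02],0],
    [1,[3.1,-0.04,0.02],0],
    [1,[3.45,-0.05,0.02],0],
    [1,[3.62,-0.05,0.02],0],
    [1,[3.66,-0.05,0.02],0],
    [1,[3.66,-0.05,0.02],0],
    [1,[3.66,-0.05,0.02],0],
  ],
)

```text
clock: 7.42
eef_pos: [495.5, -7.7, 37.7]
tcp_rot: [3.141, 0.009, -0.135]
contact_force: [-21.8, 3.4, 21.5]
opening: 0.158
```

```bash
python3 - <<'E'
from fit import *
plan((502.8,-9.0,38.7),-.135)
for n,roi in (("top",(190,110,350,260)),("scene",(205,175,345,275))):
    a=F[n]["color"][roi[1]:roi[3],roi[0]:roi[2],::-1]; cv2.imwrite(f"pics/{n}5.png",cv2.resize(a,None,fx=3.5 if n=="top" else 5.6,fy=3.5 if n=="top" else 5.6,interpolation=cv2.INTER_CUBIC))
E
```

```text
t 7.525 pos [495.6  -7.6  37.7] rot [ 3.1407  0.0094 -0.1353] F [-22.1   3.1  21.5] open 0.161
shift cm [ 0.73  0.04 -0.1 ] n 0.11889757691454449
roll deg -0.015574678216508778
```

View pics/top5.png

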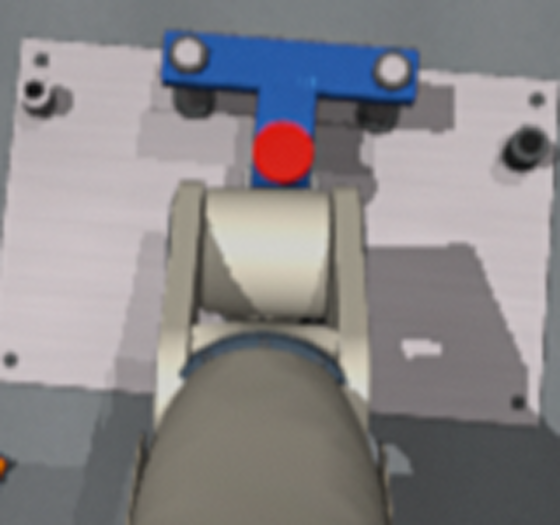

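View pics/scene5.png

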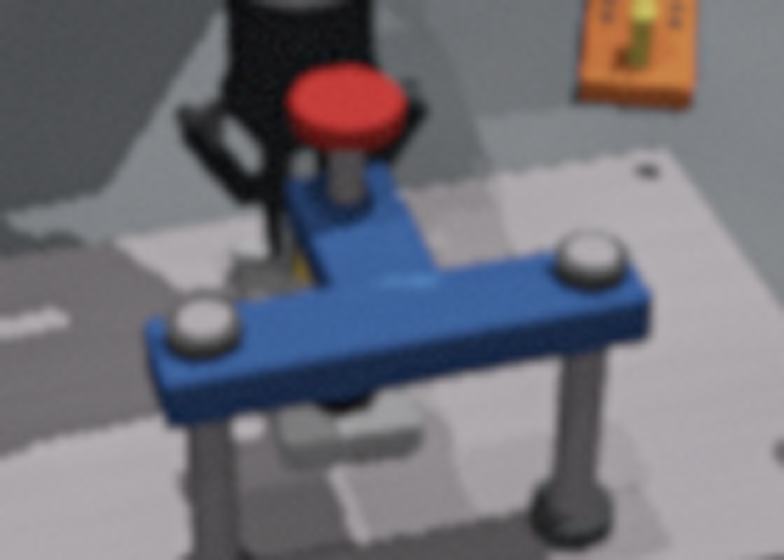

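drive_tool(
  moves=[
    [1,[0,0,-0.1],0],
    [1,[0.2,0,-0.1],0],
    [1,[0.4,0.02,-0.1],0],
    [1,[0.6,0.03,-0.1],0],
    [1,[0.73,0.04,-0.1],0],
  ],
)

```text
clock: 8.15
eef_pos: [503.1, -9.1, 38.4]
tcp_rot: [3.141, 0.009, -0.135]
contact_force: [-1.7, -0.2, -6.7]
opening: 0.158
```

drive_tool(
  moves=[
    [1,[0,0,0.05],0],
    [1,[0,0,0.1],0],
    [1,[0,0,0.1],0],
  ],
)

```text
clock: 8.52
eef_pos: [503.1, -9.1, 37.8]
tcp_rot: [3.141, 0.009, -0.135]
contact_force: [-5.0, -0.3, 1.4]
opening: 0.162
```

```bash
python3 - <<'E'
from fit import *
plan((502.8,-9.0,38.7),-.135)
for n,roi in (("top",(190,110,350,260)),("scene",(205,175,345,275))):
    a=F[n]["color"][roi[1]:roi[3],roi[0]:roi[2],::-1]; cv2.imwrite(f"pics/{n}6.png",cv2.resize(a,None,fx=3.5 if n=="top" else 5.6,fy=3.5 if n=="top" else 5.6,interpolation=cv2.INTER_CUBIC))
E
```

```text
t 8.625 pos [503.1  -9.1  37.8] rot [ 3.1407  0.0091 -0.1353] F [-4.3 -0.4  2.3] open 0.16
shift cm [-0.03 -0.01 -0.09] n 0.015760492072606713
roll deg -0.014676523939306824
```

View pics/scene6.png

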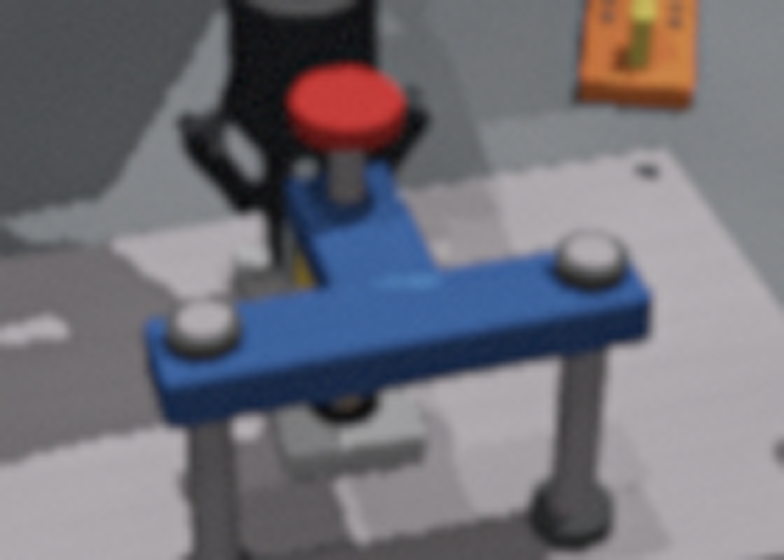

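```bash
python3 - <<'E'
from fit import *
f=F["scene"];roi=(225,225,300,265);k=10
a=f["color"][roi[1]:roi[3],roi[0]:roi[2],::-1];a=cv2.resize(a,None,fx=k,fy=k,interpolation=cv2.INTER_CUBIC);b=a.copy()
def W(p,m):
    c,s=np.cos(p[2]),np.sin(p[2]);return [p[0]+c*m[0]-s*m[1],p[1]+s*m[0]+c*m[1],m[2]+10]
def line(p,ms,col):
    pts=np.array([(proj(f,W(p,m))-[roi[0],roi[1]]+.5)*k for m in ms]);cv2.polylines(b,[np.int32(np.round(pts)).reshape(-1,1,2)],False,col,1)
p=(606.3,-19.3,-.1353)
line(p,[(-60,35,20),(30,35,20),(30,-35,20),(-60,-35,20)],(0,0,255))
line(p,[(30,35,20),(30,35,0),(30,-35,0),(30,-35,20)],(0,0,255))
t=np.linspace(0,2*np.pi,60)
line(p,[(18.5*np.cos(x),18.5*np.sin(x),25) for x in t],(0,255,0))
line(p,[(18.5*np.cos(x),18.5*np.sin(x),20) for x in t],(0,255,0))
line((606.3,-19.3,-.064),[(20,25,120),(20,25,120)],(255,0,0))
cv2.imwrite("pics/ov.png",np.vstack([a,b])[:, :])
print(b.shape)
E
```

```text
(400, 750, 3)
```

View pics/ov.png

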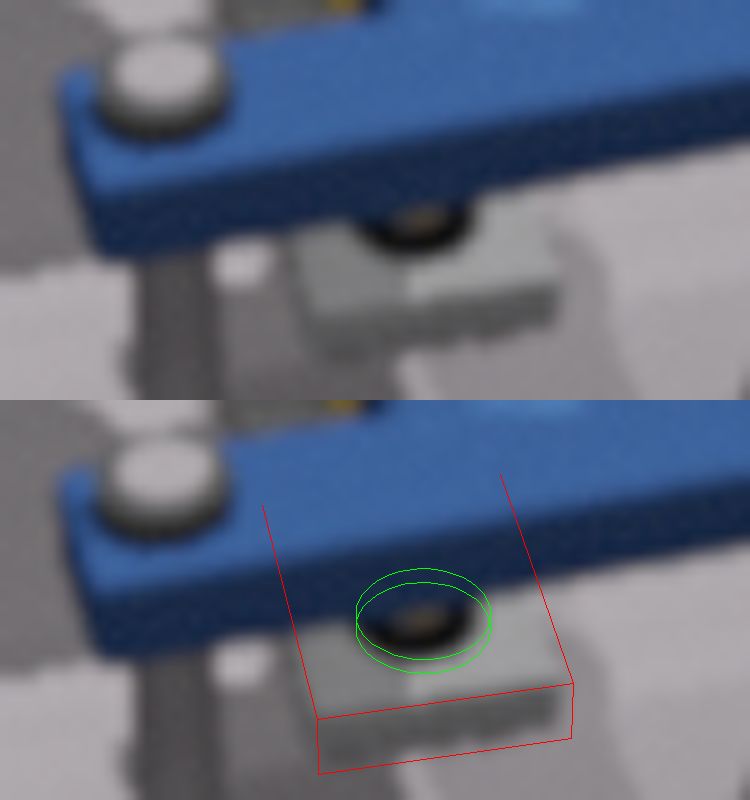

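drive_tool(
  moves=[
    [0.7,[0,0,0],0],
    [0.5,[0,0,0],0],
    [0.3,[0,0,0],0],
    [0,[0,0,0],0],
    [0,[0,0,0],0],
    [0,[0,0,-3],0],
    [0,[0,0,-8],0],
    [0,[-1,0,-14],0],
    [0,[-3,4,-19],0],
    [0,[-6,9,-22],0],
    [0,[-9,14,-22],0],
    [0,[-11,20,-22],0],
  ],
)

```text
clock: 10.22
eef_pos: [369.3, -190.8, 259.8]
tcp_rot: [3.14, 0.007, -0.134]
contact_force: [1.7, -0.2, 0.7]
opening: 1.0
```

drive_tool(
  moves=[
    [0,[-1,6,0],0],
    [0,[-2,12,0],0],
    [0,[-2,12,0],0],
  ],
)

```text
clock: 10.6
eef_pos: [332.0, -310.4, 260.2]
tcp_rot: [3.139, 0.007, -0.139]
contact_force: [0.0, 1.0, -0.1]
opening: 1.001
```

```bash
python3 - <<'E'
from fit import *
plan((502.8,-9.0,38.7),-.135)
cv2.imwrite("pics/top7full.png",F["top"]["color"][:,:,::-1])
for n,roi,k in (("top",(240,135,300,225),6.6),("scene",(225,175,300,265),6.6)):
    a=F[n]["color"][roi[1]:roi[3],roi[0]:roi[2],::-1]; cv2.imwrite(f"pics/{n}7.png",cv2.resize(a,None,fx=k,fy=k,interpolation=cv2.INTER_CUBIC))
print(blob("top",(24,120,100),(34,255,255),(240,110,300,240)))
E
```

```text
t 10.7 pos [ 333.  -307.1  259.9] rot [ 3.1409  0.0076 -0.1363] F [-0.4  0.7  0.9] open 0.999
shift cm [ 12.94 -31.86  22.  ] n 6.530899336259571
roll deg -0.07464306712037048
[(np.int32(46), array([264.78, 196.72]), array([262, 192,   6,  11]))]
```

View pics/top7.png

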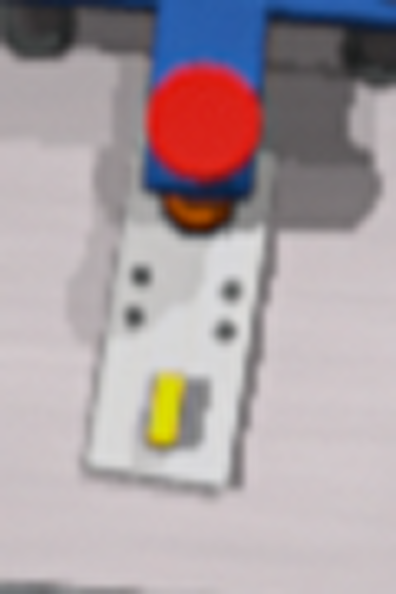

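View pics/top7full.png

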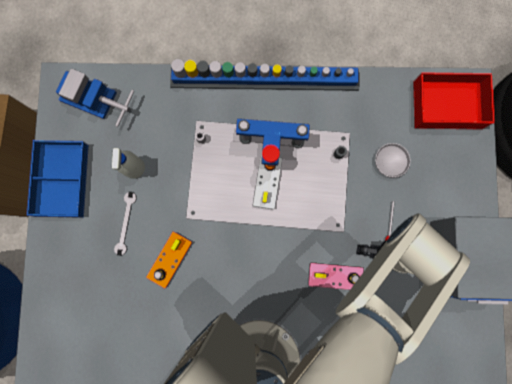

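```bash
python3 - <<'E'
from fit import *
f=F["top"]
im0=cv2.imread("pics/top0.png")[:,:,::-1].copy();im1=f["color"]
def W(p,m):
    c,s=np.cos(p[2]),np.sin(p[2]);return [p[0]+c*m[0]-s*m[1],p[1]+s*m[0]+c*m[1],m[2]+10]
# metric rect of carrier frame given pose p, plane carrier z=20
def rect(im,p,z):
    X,Y=np.meshgrid(np.arange(-142,-28,1.),np.arange(-41,42,1.))
    mx=np.zeros(X.shape,np.float32);my=mx.copy()
    for i in np.ndindex(X.shape):
        mx[i],my[i]=proj(f,W(p,(X[i],Y[i],z)))
    return cv2.cvtColor(cv2.remap(im,mx,my,cv2.INTER_CUBIC),cv2.COLOR_RGB2GRAY)
p0=(569.9,-18.1,-.135);p1=(605.3,-23,-.135)
A=rect(im0,p0,20)
for it in range(3):
    B=rect(im1,p1,20)
    M=np.eye(2,3,dtype=np.float32)
    cc,M=cv2.findTransformECC(A,B,M,cv2.MOTION_EUCLIDEAN,(3,300,1e-7),None,5)
    th=np.arctan2(M[1,0],M[0,0])
    # A(x)=B(Mx); carrier pt m in A <-> m' in B pixel coordinates; idx=(X+142, Y+41)
    o=M@np.array([142,41,1.])-[142,41]
    p1=(*W(p1,(o[0],o[1],0))[:2],p1[2]+th)
    print(cc,o,th,p1)
p1s=p1
print("disp",np.array(p1s)-p0)
h0=atz(f,(262.53,208.09),70);h1=atz(f,(264.78,196.72),70);print("handle disp",h1-h0)
E
```

```text
0.9602645152809747 [-0.02404055 -1.00864677] 0.0015707628 (np.float64(605.1404241031876), np.float64(-23.996233805027927), np.float32(-0.13342924))
0.965797809378398 [ 0.00619361 -0.02288315] -0.00073117757 (np.float64(605.1435184358162), np.float64(-24.019737520643815), np.float32(-0.13416041))
0.9663239312795967 [-0.00167927 -0.00305801] -3.445336e-05 (np.float64(605.1414452218728), np.float64(-24.022543431272762), np.float32(-0.13419487))
disp [ 3.52414452e+01 -5.92254343e+00  8.05134177e-04]
handle disp [ 3.49642301e+01 -6.25149281e+00  2.27373675e-13]
```

```bash
python3 - <<'E'
from fit import *
from scipy.ndimage import map_coordinates,gaussian_filter
f=F["top"]
im0=cv2.imread("pics/top0.png")[:,:,::-1].astype(float)
t=np.linspace(0,2*np.pi,120,endpoint=False)
def score(ch,x,y,z,rad,w):
    def ring(rr): 
        uv=np.array([proj(f,(x+rr*np.cos(a),y+rr*np.sin(a),z)) for a in t]);return map_coordinates(ch,[uv[:,1],uv[:,0]],order=1)
    return np.mean(np.clip((ring(rad-2)-ring(rad+2)),-80,80)*w)
from scipy.optimize import minimize
for nm,ims in (("im0",im0),("now",f["color"].astype(float))):
    red=ims[:,:,0]-ims[:,:,1]
    for lab,w in (("full",np.ones(120)),("far(+x) half",(np.cos(t)>-0.2)*1.),):
        b=minimize(lambda p:-score(red,p[0],p[1],210,25,w),[606,-22.8],method="Nelder-Mead",options=dict(initial_simplex=[[603,-25],[609,-24],[606,-20]]));print(nm,lab,b.x,b.fun)
# dot
sat=np.clip(im0[:,:,2],0,255)[169:177,265:272];sat=np.where(sat>8,sat,0)
yy,xx=np.mgrid[169:177,265:272];yy=yy;print("dot0")
sub=im0[171:176,265:271,2] if 0 else im0[169:178,264:273,2]
print(sub.astype(int))
E
```

```text
im0 full [605.25 -23.5 ] -80.0
im0 far(+x) half [605.25 -23.5 ] -44.666666666666664
now full [605.25 -23.5 ] -80.0
now far(+x) half [605.25 -23.5 ] -44.666666666666664
dot0
[[136  77  39  30  14  19  48  98 152]
 [ 85  28   0   0   0   0   0  41  97]
 [ 29   0   5  52  76  48   0   0  33]
 [  0   0  56 132 164 120  41   0   0]
 [  0   0  87 172 193 146  62   0   0]
 [  0   0  66 135 150 112  46   0   0]
 [  0   0  20  64  78  57  16   0   3]
 [  0   0   0   7  17   9   1   0   6]
 [  0   0   0   0   0   0   0   0  11]]
```

```bash
python3 - <<'E'
from fit import *
from scipy.ndimage import map_coordinates
from scipy.optimize import minimize
f=F["top"]
print("dot",atz(f,(267.90,173.10),86))
im0=cv2.imread("pics/top0.png")[:,:,::-1].astype(float)
t=np.linspace(0,2*np.pi,120,endpoint=False)
def score(ch,x,y,z,rad,w):
    def ring(rr): 
        uv=np.array([proj(f,(x+rr*np.cos(a),y+rr*np.sin(a),z)) for a in t]);return map_coordinates(ch,[uv[:,1],uv[:,0]],order=1)
    return np.mean((ring(rad-2)-ring(rad+2))*w)
red=im0[:,:,0]-im0[:,:,1]
for lab,w in (("full",np.ones(120)),("far",(np.cos(t)>-0.2)*1.),):
  for ch in ("r-g","r"):
    R=red if ch=="r-g" else red
    b=minimize(lambda p:-score(R,p[0],p[1],210,25,w),[606,-22.8],method="Nelder-Mead",options=dict(initial_simplex=[[603,-25],[609,-24],[606,-20]]));print(lab,b.x,b.fun)
# press fit w/ extra features, draw overlay
p=(606.36,-22.84,-.0634)
def W(p,m):
    c,s=np.cos(p[2]),np.sin(p[2]);return [p[0]+c*m[0]-s*m[1],p[1]+s*m[0]+c*m[1],m[2]]
k=6;roi=(225,110,330,195)
a=cv2.resize(f["color"][roi[1]:roi[3],roi[0]:roi[2],::-1],None,fx=k,fy=k,interpolation=cv2.INTER_CUBIC)
def line(ms,col,close=True):
    pts=np.array([(proj(f,W(p,m))-[roi[0],roi[1]]+.5)*k-.5 for m in ms]);cv2.polylines(a,[np.int32(np.round(pts)).reshape(-1,1,2)],close,col,1)
C=lambda cx,cy,r_,z:[(cx+r_*np.cos(x),cy+r_*np.sin(x),z) for x in t]
line(C(0,0,25,210),(255,255,255));line(C(85,85,11,170),(0,255,0));line(C(85,-85,11,170),(0,255,0));line([(40,25,158),(-20,25,158),(-20,-25,158),(40,-25,158)],(0,255,255),False)
line(C(85,85,20,12),(0,255,0));line(C(85,-85,20,12),(0,255,0))
cv2.imwrite("pics/ov2.png",a)
E
```

```text
dot [569.56945245 -18.04306834  86.        ]
full [605.74505469 -22.37965684] -130.98989902896665
full [605.74505469 -22.37965684] -130.98989902896665
far [605.84267536 -22.39117437] -75.43448398029061
far [605.84267536 -22.39117437] -75.43448398029061
```

View pics/ov2.png

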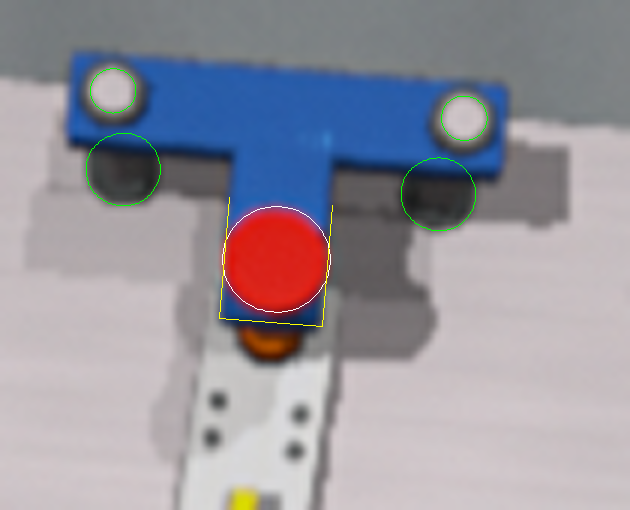

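```bash
python3 -c "
from h import *
plan((502.5,-9.3,120),-.135)"
```

```text
t 11.0 pos [ 334.  -306.   260.2] rot [ 3.1401  0.007  -0.1322] F [-0.5 -0.3 -0.3] open 1.002
shift cm [ 12.89 -31.66  13.88] n 5.902917879652154
roll deg 0.1623373763458293
```

drive_tool(
  moves=[
    [0,[1,-5,0],0],
    [0,[2,-10,0],0],
    [0,[3,-16,0],0.2],
    [0,[6,-21,1],0.2],
    [0,[9,-26,3],0.2],
    [0,[12,-30,7],0.2],
    [0,[12.9,-31.6,12],0.2],
    [0,[12.9,-31.65,14],0.2],
    [0,[12.9,-31.65,14],0.2],
    [0,[12.9,-31.65,14],0.2],
  ],
)

```text
clock: 12.25
eef_pos: [503.1, -9.1, 119.8]
tcp_rot: [3.14, 0.006, -0.135]
contact_force: [-0.8, 0.0, 1.0]
opening: 0.997
```

```bash
python3 -c "
from h import *
plan((502.5,-9.3,38.5),-.135)"
```

```text
t 12.25 pos [503.1  -9.1 119.8] rot [ 3.1402  0.0058 -0.1352] F [-0.8  0.   1. ] open 0.997
shift cm [-0.01  0.01  8.13] n 1.3006346096481158
roll deg -0.01051935344688593
```

drive_tool(
  moves=[
    [0,[0,0,4],0],
    [0,[0,0,7],0],
    [0,[0,0,8.1],0],
    [0.7,[0,0,8.1],0],
    [0.75,[0,0,8.1],0],
    [0.8,[0,0,8.1],0],
    [0.85,[0,0,8.1],0],
    [0.9,[0,0,8.1],0],
    [1,[0,0,8.1],0],
    [1,[0,0,8.1],0],
    [1,[0,0,8.1],0],
  ],
  grip_force=50,
)

```text
clock: 13.62
eef_pos: [503.1, -9.1, 39.6]
tcp_rot: [3.14, 0.005, -0.135]
contact_force: [-1.6, 0.6, 6.9]
opening: 0.155
```

drive_tool(
  moves=[
    [1,[0,0,-0.08],0],
    [1,[0.06,-0.08,-0.08],0],
    [1,[0.11,-0.16,-0.08],0],
    [1,[0.13,-0.19,-0.08],0],
    [1,[0.13,-0.19,-0.08],0],
  ],
)

```text
clock: 14.25
eef_pos: [504.3, -7.3, 40.1]
tcp_rot: [3.14, 0.006, -0.135]
contact_force: [-2.1, -0.9, -7.2]
opening: 0.157
```

drive_tool(
  moves=[
    [1,[0,0.02,0.04],0],
    [1,[0,0.05,0.05],0],
    [1,[0,0.05,0.06],0],
    [1,[0,0.04,0.06],0],
  ],
)

```text
clock: 14.75
eef_pos: [504.2, -7.7, 39.6]
tcp_rot: [3.14, 0.006, -0.135]
contact_force: [-3.8, -0.8, -2.4]
opening: 0.155
```

Release, back off to the side, and check.

drive_tool(
  moves=[
    [0.7,[0,0,0],0],
    [0.5,[0,0,0],0],
    [0.3,[0,0,0],0],
    [0,[0,0,0],0],
    [0,[0,0,0],0],
    [0,[0,0,-3],0],
    [0,[0,0,-8],0],
    [0,[-1,0,-14],0],
    [0,[-3,4,-19],0],
    [0,[-6,9,-22],0],
    [0,[-9,14,-22],0],
    [0,[-11,20,-22],0],
  ],
)

```text
clock: 16.25
eef_pos: [369.6, -189.2, 261.3]
tcp_rot: [3.14, 0.004, -0.134]
contact_force: [0.0, -1.2, -0.6]
opening: 1.001
```

drive_tool(
  moves=[
    [0.5,[-1,6,0],0],
    [1,[-2,12,0],0],
    [1,[-2,12,0],0],
  ],
)

```text
clock: 16.62
eef_pos: [332.4, -308.8, 261.7]
tcp_rot: [3.139, 0.003, -0.139]
contact_force: [0.3, 0.6, 0.3]
opening: 0.38
```

```bash
python3 - <<'E'
from fit import *
f=F["top"]
im0=cv2.imread("pics/top0.png")[:,:,::-1].copy();im1=f["color"]
cv2.imwrite("pics/top8.png",cv2.resize(im1[135:225,240:300,::-1],None,fx=6.6,fy=6.6,interpolation=cv2.INTER_CUBIC))
cv2.imwrite("pics/scene8.png",cv2.resize(F["scene"]["color"][175:275,205:345,::-1],None,fx=5.6,fy=5.6,interpolation=cv2.INTER_CUBIC))
def W(p,m):
    c,s=np.cos(p[2]),np.sin(p[2]);return [p[0]+c*m[0]-s*m[1],p[1]+s*m[0]+c*m[1],m[2]+10]
def rect(im,p,z):
    X,Y=np.meshgrid(np.arange(-142,-28,1.),np.arange(-41,42,1.))
    mx=np.zeros(X.shape,np.float32);my=mx.copy()
    for i in np.ndindex(X.shape): mx[i],my[i]=proj(f,W(p,(X[i],Y[i],z)))
    return cv2.cvtColor(cv2.remap(im,mx,my,cv2.INTER_CUBIC),cv2.COLOR_RGB2GRAY)
p0=(569.57,-18.04,-.135);p1=(605.3,-23,-.135)
A=rect(im0,p0,20)
for it in range(3):
    B=rect(im1,p1,20)
    cc,M=cv2.findTransformECC(A,B,np.eye(2,3,dtype=np.float32),cv2.MOTION_EUCLIDEAN,(3,300,1e-7),None,5)
    th=np.arctan2(M[1,0],M[0,0]);o=M@np.array([142,41,1.])-[142,41]
    p1=(*W(p1,(o[0],o[1],0))[:2],p1[2]+th)
print(cc,p1,"err vs press (606.1,-22.6)")
plan((606.5,-21.5,225),-.135)
E
```

```text
0.943933336412322 (np.float64(606.0373468214699), np.float64(-22.71763385733982), np.float32(-0.13559867)) err vs press (606.1,-22.6)
t 16.725 pos [ 333.3 -305.6  261.3] rot [ 3.1405  0.0041 -0.136 ] F [-0.4 -0.2  0.2] open 0.186
shift cm [ 23.23 -31.86   3.5 ] n 6.332891625778969
roll deg -0.05936031446452129
```

View pics/top8.png

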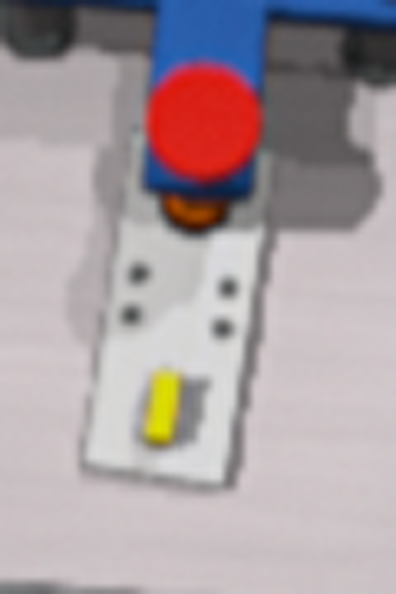

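View pics/scene8.png

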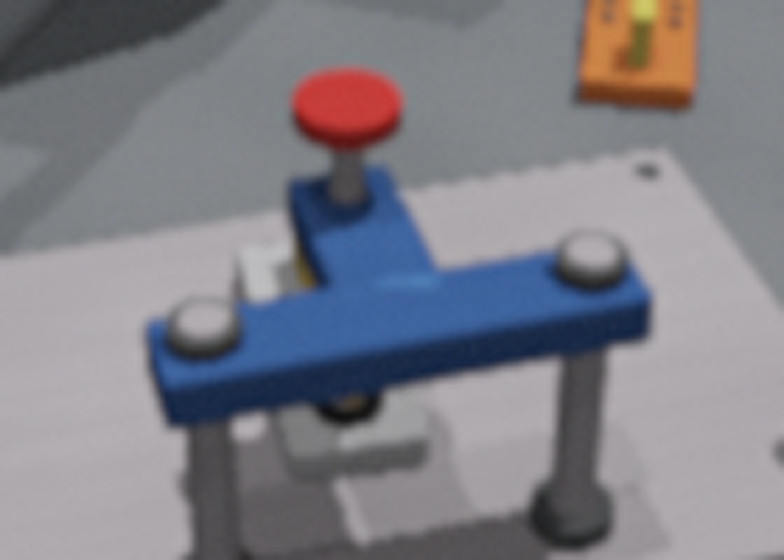

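drive_tool(
  moves=[
    [1,[4,-4,-1],0],
    [1,[8,-9,-1],0],
    [1,[12,-14,-1],0],
    [1,[15,-18,-1],0],
    [1,[18,-23,-1],0],
    [1,[21,-27,-0.5],0],
    [1,[23.2,-31,0],0],
    [1,[23.2,-31.85,1.5],0],
    [1,[23.2,-31.85,3],0],
    [1,[23.2,-31.85,3.5],0],
    [1,[23.2,-31.85,3.5],0],
  ],
)

```text
clock: 18.1
eef_pos: [605.5, -22.3, 224.8]
tcp_rot: [3.14, 0.005, -0.137]
contact_force: [0.5, -0.2, 0.5]
opening: -0.001
```

```bash
python3 - <<'E'
from fit import *
plan((606.3,-22,212))
cv2.imwrite("pics/scene9.png",cv2.resize(F["scene"]["color"][135:275,205:345,::-1],None,fx=4.2,fy=4.2,interpolation=cv2.INTER_CUBIC))
E
```

```text
t 18.2 pos [606.2 -22.3 225.6] rot [ 3.1405  0.0033 -0.1372] F [0.2 1.  0.1] open 0.002
shift cm [ 0.01 -0.04  1.36] n 0.21800914821113776
```

View pics/scene9.png

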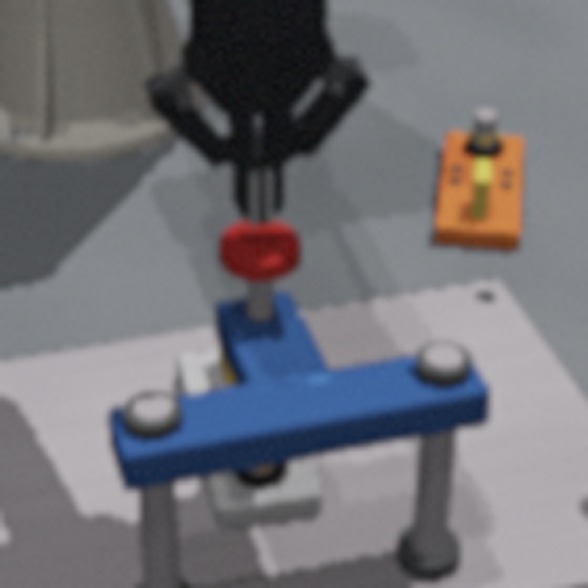

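drive_tool(
  moves=[
    [1,[0,0,0.8],0],
    [1,[0,0,1.4],0],
    [1,[0,0,1.8],0],
    [1,[0,0,2.2],0],
    [1,[0,0,2.4],0],
    [1,[0,0,2.4],0],
  ],
)

```text
clock: 18.95
eef_pos: [606.1, -22.3, 201.5]
tcp_rot: [3.14, 0.003, -0.137]
contact_force: [-0.6, -1.7, 1.4]
opening: 0.003
```

drive_tool(
  moves=[
    [1,[0,0,0.2],0],
    [1,[0,0,0.4],0],
    [1,[0,0,0.6],0],
    [1,[0,0,0.7],0],
    [1,[0,0,0.7],0],
  ],
)

```text
clock: 19.58
eef_pos: [606.3, -22.3, 195.3]
tcp_rot: [3.141, 0.003, -0.137]
contact_force: [-2.7, -0.6, 8.4]
opening: -0.003
```

drive_tool(
  moves=[
    [1,[0,0,0.1],0],
    [1,[0,0,0.2],0],
    [1,[0,0,0.2],0],
  ],
)

```text
clock: 19.95
eef_pos: [606.3, -22.3, 194.2]
tcp_rot: [3.141, 0.003, -0.137]
contact_force: [-3.4, -1.0, 10.4]
opening: 0.002
```

drive_tool(
  moves=[
    [1,[0,0,0.1],0],
    [1,[0,0,0.2],0],
    [1,[0,0,0.2],0],
  ],
)

```text
clock: 20.32
eef_pos: [606.2, -22.3, 193.0]
tcp_rot: [3.141, 0.002, -0.137]
contact_force: [-3.9, -1.3, 9.1]
opening: -0.004
```

drive_tool(
  moves=[
    [1,[0,0,0.1],0],
    [1,[0,0,0.2],0],
    [1,[0,0,0.2],0],
  ],
)

```text
clock: 20.7
eef_pos: [606.2, -22.3, 191.3]
tcp_rot: [3.141, 0.002, -0.137]
contact_force: [-2.7, -1.6, 5.3]
opening: 0.003
```

drive_tool(
  moves=[
    [1,[0,0,0.1],0],
    [1,[0,0,0.15],0],
    [1,[0,0,0.15],0],
  ],
)

```text
clock: 21.08
eef_pos: [606.2, -22.3, 190.0]
tcp_rot: [3.141, 0.002, -0.137]
contact_force: [-2.0, -0.5, 5.1]
opening: -0.002
```

drive_tool(
  moves=[
    [1,[0,0,0.1],0],
    [1,[0,0,0.15],0],
    [1,[0,0,0.15],0],
  ],
)

```text
clock: 21.45
eef_pos: [606.2, -22.3, 188.7]
tcp_rot: [3.141, 0.002, -0.137]
contact_force: [-2.0, -1.5, 3.7]
opening: -0.0
```

drive_tool(
  moves=[
    [1,[0,0,0.1],0],
    [1,[0,0,0.15],0],
    [1,[0,0,0.15],0],
  ],
)

```text
clock: 21.82
eef_pos: [606.2, -22.3, 187.1]
tcp_rot: [3.141, 0.002, -0.137]
contact_force: [-0.1, -1.5, 2.4]
opening: -0.0
```

drive_tool(
  moves=[
    [1,[0,0,0.1],0],
    [1,[0,0,0.15],0],
    [1,[0,0,0.15],0],
  ],
)

```text
clock: 22.2
eef_pos: [606.2, -22.3, 185.5]
tcp_rot: [3.141, 0.002, -0.137]
contact_force: [-1.6, -1.7, 2.6]
opening: -0.001
```

drive_tool(
  moves=[
    [1,[0,0,0.1],0],
    [1,[0,0,0.15],0],
    [1,[0,0,0.15],0],
  ],
)

```text
clock: 22.58
eef_pos: [606.2, -22.3, 183.9]
tcp_rot: [3.141, 0.002, -0.137]
contact_force: [-0.3, -1.5, 3.1]
opening: 0.002
```

drive_tool(
  moves=[
    [1,[0,0,0.1],0],
    [1,[0,0,0.15],0],
    [1,[0,0,0.15],0],
  ],
)

```text
clock: 22.95
eef_pos: [606.2, -22.3, 182.4]
tcp_rot: [3.141, 0.002, -0.137]
contact_force: [-1.2, -1.5, 3.8]
opening: 0.001
```

```bash
python3 - <<'E'
from fit import *
plan((606.3,-22,180))
cv2.imwrite("pics/scene10.png",cv2.resize(F["scene"]["color"][175:275,205:345,::-1],None,fx=5.6,fy=5.6,interpolation=cv2.INTER_CUBIC))
E
```

```text
t 23.05 pos [606.2 -22.3 182.4] rot [ 3.1407e+00  1.9000e-03 -1.3700e-01] F [-1.6 -1.4  4.5] open 0.001
shift cm [ 0.01 -0.03  0.24] n 0.03875991052969507
```

View pics/scene10.png

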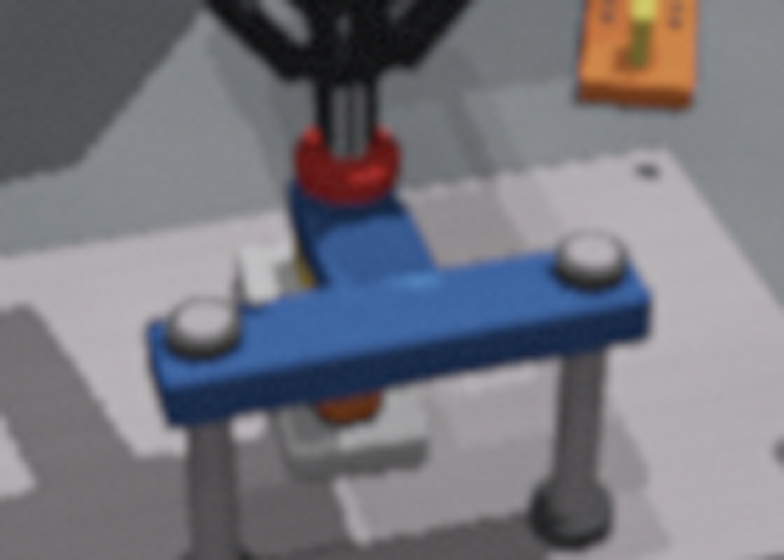

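drive_tool(
  moves=[
    [1,[0,0,0.1],0],
    [1,[0,0,0.2],0],
    [1,[0,0,0.2],0],
    [1,[0,0,0.2],0],
  ],
)

```text
clock: 23.55
eef_pos: [606.3, -22.3, 180.8]
tcp_rot: [3.141, 0.002, -0.137]
contact_force: [-2.2, -0.8, 7.3]
opening: -0.001
```

drive_tool(
  moves=[
    [1,[0,0,0.1],0],
    [1,[0,0,0.2],0],
    [1,[0,0,0.2],0],
    [1,[0,0,0.2],0],
  ],
)

```text
clock: 24.05
eef_pos: [606.2, -22.3, 179.6]
tcp_rot: [3.141, 0.001, -0.137]
contact_force: [-4.1, -0.5, 10.1]
opening: -0.003
```

drive_tool(
  moves=[
    [1,[0,0,0.1],0],
    [1,[0,0,0.2],0],
    [1,[0,0,0.23],0],
    [1,[0,0,0.23],0],
    [1,[0,0,0.23],0],
    [1,[0,0,0.23],0],
  ],
)

```text
clock: 24.8
eef_pos: [606.3, -22.3, 178.7]
tcp_rot: [3.141, 0.001, -0.137]
contact_force: [-7.2, -1.1, 16.0]
opening: 0.0
```

```bash
python3 - <<'E'
from h import *
v=[]
for i in range(12):
    r.grab_frame("scene");s=r.sense();v.append([*s["contact_force"],s["eef_pos"][2]])
v=np.array(v);print(v.mean(0),v.std(0),v[:,2].round(1),s["clock"])
E
```

```text
[ -6.20713109  -0.70601991  16.4328365  178.70652306] [0.43000808 0.41279515 0.3480062  0.01250899] [16.4 16.8 16.7 15.9 16.5 16.8 16.5 16.9 16.3 16.2 16.  15.9] 25.4
```

drive_tool(
  moves=[
    [1,[0,0,0.15],0],
    [1,[0,0,0.1],0],
    [1,[0,0,0.1],0],
    [1,[0,0,0.1],0],
    [1,[0,0,0.1],0],
  ],
)

```text
clock: 26.02
eef_pos: [606.3, -22.3, 178.8]
tcp_rot: [3.141, 0.001, -0.137]
contact_force: [-5.2, -1.3, 14.2]
opening: 0.002
```

```bash
cat > avg.py <<'E'
from h import *
v=[]
for i in range(12):
    r.grab_frame("scene");s=r.sense();v.append([*s["contact_force"],s["eef_pos"][2]])
v=np.array(v);print(v.mean(0),v.std(0),v[:,2].round(1),s["clock"])
E
python3 avg.py
```

```text
[ -5.30509649  -0.73204416  13.99431758 178.85938779] [0.50215506 0.48585195 0.61937196 0.01539468] [13.3 15.  14.  12.6 13.9 14.1 14.6 14.4 14.4 13.8 13.4 14.4] 26.625
```

```bash
python3 - <<'E'
from fit import *
cv2.imwrite("pics/scene11.png",F["scene"]["color"][:,:,::-1]);cv2.imwrite("pics/top11.png",F["top"]["color"][:,:,::-1])
E
```

```text
(no output)
```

View pics/scene11.png

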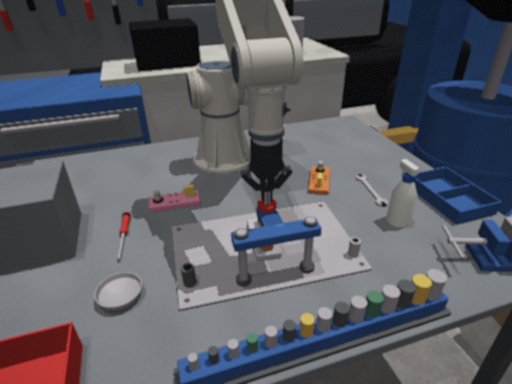

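The picture shows the fingers on the red pad at about (267,207), the orange cap seated on the carrier at about (267,247), and everything else where it was.

```bash
python3 -c "
from rig import r
print(r.sense()['contact_force'],r.sense()['clock']);print(r.sign_off())"
```

```text
[-5.52939758 -1.39665536 13.92802852] 26.725
the job is handed in; nothing more can be done
None
```

The cap is clicked onto the stud and still held down through the red pad with about 10.5 N on it. I handed the job in at 26.7 s.

- **Sliding:** I slid the carrier about 36 mm by its yellow handle. The handle slipped slightly in the first grasp, which left the carrier about 2 mm off centre. I gripped it again and corrected it. In the top camera the stud now measures (606.0, -22.7) mm against the plunger axis at (606.1, -22.6) mm.
- **Pressing:** With the fingers shut, I pushed only the red pad. The wrist force rose to at least 10.4 N, about 8 N of it on the cap. It then fell to the plunger spring's own 2.4 N as the cap passed the catches, so it clicked, and rose again on the seal.
- **Holding:** I first overshot to 16.4 N at the wrist and backed off. The last average is 14.0 N, less about 3.5 N for the plunger spring. The seal is at about its full 4 mm of give.
- **Other things:** The last scene picture shows everything else where it was.

These checks did not fully agree:
- The two cameras put the press about 3.5 mm apart in y, so I used one camera for both carrier and press.
- A sideways force of about 5 N remains on the pad.
- While sliding, the upward pull on the handle briefly came near the carrier's weight (about 7 N). I eased it off both times and saw no lift.

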